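Unlock the eccentric cam, then push the rack carriage into the reader

ROBOT

A 7-joint arm with a two-finger parallel gripper is mounted at the origin on the work surface. World frame = base frame: x ahead of the robot, y to its left, z up, the work surface at z = 0. Lengths are in mm, angles in rad, forces in N, time in s.
With the tool pointing down it reaches from about 400 to 875 mm from the base axis. Payload 4.4 kg.
Tool frame: the origin (TCP) lies at the very end of the fingers, on their centre line; the grasp point (between the pads) lies 19 mm behind it; z points along the fingers, y is the line along which they close (so a half turn about z gives the same grasp; the last joint's range is limited). The gripper opens to 85 mm and grips with 20 to 120 N. Pads are 22 mm wide; open, the fingers measure 114 mm over their backs; the gripper's body (76 mm by 85 mm) begins 54 mm behind the grasp point. The pads swing forward as they close: fully open they stand 13 mm farther back than shut.
Start: joints at [1.155, 0.628, 0.038, 1.517, -0.027, 0.996, -0.02], TCP at [222.789, -610.641, 231.313] pointing down, gripper open.
Joint ranges: [-3.06, 3.06], [-0.37, 2.12], [-1.25, 1.32], [0.18, 2.47], [-1.1, 4.24], [0.23, 1.98], [-2.94, 2.94]. Speed limits (rad/s): [2.57, 2.57, 3.14, 3.14, 3.14, 3.14, 3.14].

INTERFACE

Orientations are given as [roll, pitch, yaw] about the fixed x, y, z axes, in that order (R = Rz(yaw) Ry(pitch) Rx(roll)).
In Python, from cell import read_state, get_image, camera_info, finish_job gives the robot as it stands.
- The arm moves only by the tool play_rows, never from a script. Its argument "deltas" is one flat list of numbers, 7 for each row, row after row: the shift along the tool's x, y, z in mm, then the turn, a rotation vector about the tool's x, y, z in rad, then the opening, from 0 (shut) to 1 (fully open). In form: [dx, dy, dz, ax, ay, az, grip, dx, dy, dz, ax, ay, az, grip, ...]. A call has 1 to 10 rows; each row is the pose to reach, as a shift and turn from the pose commanded when the call began, along the tool's axes at that moment; what a row does not reach only later rows make up. A row lasts 1/8 s, in which the tool goes at most 62.5 mm and 10.7 degrees, less where a joint would pass 70% of its speed; a pose out of reach is approached as far as the arm can. A call with a gripper value outside its range is refused whole. The fingers move at their own pace and stop on an object; the grip force is fixed at half the most. Time passes only in rows, so rows that repeat a pose let the fingers close. It gives the time, the measured TCP pose, the force, the opening and the grip force at its end, in the units of the state.
- read_state(): the state, without advancing time (a new reading comes with each control period).
- get_image(name): name is "scene" or "side" or "wrist"; returns the picture (384x512x3 uint8, red, green, blue); there is no depth.
- camera_info(name): a dict with "fx", "fy", "cx", "cy" (pixels), "T" (4x4, takes a point from camera to world coordinates). Camera axes: x right, y down, z forward; pixel columns grow to the right and rows downward; lengths in mm; the calibration is good to about 2 mm. The wrist camera is an equidistant fisheye: a pixel r from the principal point sees the ray r / f radians off the axis. A picture is of the moment at which its call begins: read the wrist's pose just before it. camera_info takes no time and is no camera call; for the wrist camera it gives the pose at the moment of the call.
- finish_job(): hands the job in; it is judged then, once.
The state is a dict: "clock": time; "qpos": joint angles; "qd": joint speeds; "tau": joint torques, N m; "eef_pos": TCP position; "tool_rot": TCP orientation; "force": force on the tool from outside, world axes, zero at the start; "torque": the same for the moment, N m; "width": finger opening in mm; "gripper_force": force on a finger pad.
Only numpy, scipy, OpenCV 4.12 (cv2) and the standard library are available. Lean on these libraries where they do the work, as an engineer would, in place of code of your own. Each camera call takes 0.05 s, during which the arm holds its last target. There are 200 camera calls.

TASK

Pushing with the fingertips only, swing the lever of the eccentric cam until the cam is at its low point, the lever pointing straight ahead at the small index block, and only then push the carriage with its tube rack forward until it is fully home inside the reader. Do not grip or lift anything: the lever post and the carriage are only pushed, the rack stays seated on the carriage, and the spare rack, the bottle and the marker stay where they are.

Things in the scene. Friction and masses are not known exactly. Their poses are not given: they have to be found in the camera images.
- loader: Fixed aluminium base plate, x -130 to 130, y -155 to 120 mm, top 12 mm above the table. Origin on the table surface; x = direction the carriage is pushed (forward, away from the robot), y left, z up; turned up to 0.25 rad. Carries a white reader, open towards -x, x 30 to 202, y -11 to 121, top 112 mm high, which the carriage enters, and the carriage and cam.
- index_block (a point): Top centre of a fixed steel block, 22 x 12 mm, 26 mm above the table, 88 mm straight ahead (loader's +x) of the cam's pivot. The lever points at it when the cam is at its low point.
- cam_axis (a point): Point on the cam's vertical pivot, 50 mm above the table (top of its 24 mm hub), at x 0, y -85 mm of the loader. The cam is a steel disc, 72 mm diameter, 14 to 36 mm above the table, its centre 20 mm off the pivot on the lever's side.
- cam (a joint): Cam angle (rad): 0 = low point, lever along the loader's +x; grows clockwise seen from above (1.57: lever to the right, -y; near 3: back, -x). Starts at 1.6 to 2.9; swing it to 0 counter-clockwise, by the right-hand side. Stops only at -1.0 and 3.1, no stop or click at 0. Stiff (0.4 N m, 7 to 8 N at the post), stays where left. The carriage goes fully home only within about 0.35 of 0.
- lever_post (a point): Centre of the top of the lever's upright black round post, 95 mm above the table: 16 mm diameter, 45 to 95 mm above the table, 55 mm from the pivot, joined to the hub by a flat bar 16 mm wide, top 45 mm above the table. Fingertips 58 mm above the table clear all that lies under the post's swing.
- carriage (a joint): Travel of the carriage (m) along the loader's +x: 0 at the start, 0.060 fully home against its stop. About 3 N of friction; stays where left. With the cam not at its low point its roller runs against the disc at 21 mm (cam at pi) to about 45 mm (cam at 1.6).
- push_plate (a point): Middle of the top edge of the rear (-x) face of the carriage's upright push plate, 75 mm above the table; moves with the carriage. Plate 100 mm wide (loader's y), 7 mm thick, 14 to 75 mm above the table. A follower arm, top 29 mm above the table, runs from it to the right (-y) and ends in a 16 mm roller, 34 mm high, behind the cam.
- rack: Loose white tube rack riding on the carriage in front of the push plate, 90 x 86 x 26 mm, with six tubes fixed in it (tops 50 mm above its underside, 72 mm above the table). Origin at the centre of its underside, 22 mm above the table, z up.
- spare_rack: Bystander: loose white rack like the other, 90 x 86 x 26 mm, tubes to 50 mm, on the table to the left of the loader; origin at the centre of its underside.
- bottle: Bystander: small bottle, 34 mm diameter, 75 mm high, standing on the table to the right of the loader; origin at the centre of its underside.
- marker: Bystander: black marker pen, about 133 x 16 x 14 mm, lying on the table at the right rear of the loader; origin at its underside, long axis x.

How it is judged (in metres and radians):
On the way, in this order (a step that is already met when the one before it is completed fails the run):
1. the cam is at its low point (within 0.35 rad) while the carriage is still back (value of joint cam between -0.35 and 0.35 rad and value of joint carriage below 0.012 m), for 0.2 s.
2. the carriage is fully home with the cam at its low point (value of joint cam between -0.35 and 0.35 rad and value of joint carriage above 0.0575 m), for 0.2 s.
At the end, for the whole second after the job is handed in: The cam is within 0.35 rad of its low point, the carriage within 2.5 mm of fully home and at rest, and the rack still seated flat on the carriage (all of step 2 and velocity of joint carriage between -0.005 and 0.005 m/s and velocity of joint cam between -0.05 and 0.05 rad/s and distance between rack and push_plate below 0.09 m and angle between rack's own z axis and vertical below 0.1 rad and z of rack in the frame of loader below 0.028 m); the robot touches nothing.
It fails at once if the carriage is pushed forward (over 15 mm) while the cam is not at its low point ((value of joint cam above 0.45 rad or value of joint cam below -0.45 rad) and value of joint carriage above 0.015 m).
It fails at once if the lever post is gripped between the fingers (horizontal distance between the grasp point and lever_post below 0.009 m and z of the grasp point in the frame of lever_post below 0.018 m and contact force between the fingers and cam above 1 N).
It fails at once if the tube rack is lifted (10 mm) or tipped (z of rack in the frame of loader above 0.032 m or angle between rack's own z axis and vertical above 0.2 rad).
It fails at once if a bystander is moved more than 20 mm or lifted (distance of any of spare_rack, bottle, marker from where it was at the start of the episode above 0.02 m).
It also fails if it takes over 64 s, if anything falls off the work surface, if the arm or the gripper's body presses on something with over 40 N, if the wrist force passes 120 N, or if a joint passes its speed limit or range.

## Working session

There is one attempt and no reset: what is moved stays moved. The work goes in short steps, Python scripts to look and compute and a tool call to move; the robot and the scene stay as the last step left them, time stands still between calls to the robot, and variables do not carry over. Pictures are saved under pics/ and viewed, at most 10 in all, crops included, and the job is handed in when it is done.

Besides the shell and the picture viewer there is one more tool, called in YAML: its name, and indented under it one key for each argument. play_rows: Moves the arm, as the interface text tells. Its arguments: {"type":"object","properties":{"deltas":{"type":"array"}},"required":["deltas"]}

```bash
mkdir -p pics
python3 - <<'E'
from cell import *
import cv2,json
s=read_state();print(s['clock'],s['eef_pos'],s['tool_rot'],s['width'])
for n in("scene","side"):
    im=get_image(n);cv2.imwrite(f"pics/{n}0.png",im[:,:,::-1]);i=camera_info(n);print(n,i['fx'],i['cx'],i['cy'],i['T'])
E
```

```text
0.0 [ 222.57237693 -610.02931964  230.40077542] [-3.13967960e+00  2.27032350e-05  3.49833924e-01] 85.22173078969269
scene 429.3641301475638 256.45024807186616 195.58534912392867 [[-7.87891593e-01  4.45852527e-01 -4.24785078e-01  1.00647887e+03]
 [ 6.15813953e-01  5.70566400e-01 -5.43348100e-01  6.14393221e+02]
 [ 1.14968821e-04 -6.89687978e-01 -7.24106677e-01  8.55018765e+02]
 [ 0.00000000e+00  0.00000000e+00  0.00000000e+00  1.00000000e+00]]
side 429.65744423487536 263.90945445007276 195.02422896826278 [[ 9.95123658e-01 -6.01390287e-02  7.81805786e-02  4.89987955e+02]
 [-9.82985804e-02 -5.39238003e-01  8.36396894e-01 -8.29303484e+02]
 [-8.14215777e-03 -8.40003377e-01 -5.42520075e-01  6.58918770e+02]
 [ 0.00000000e+00  0.00000000e+00  0.00000000e+00  1.00000000e+00]]
```

View pics/scene0.png

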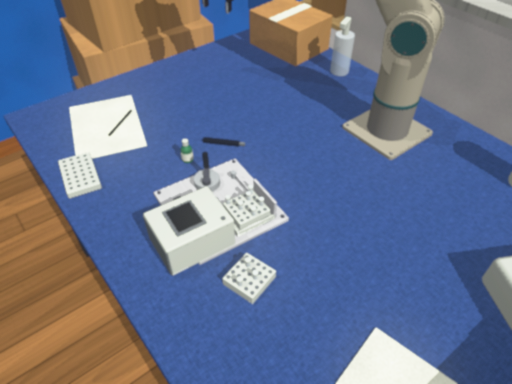

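View pics/side0.png

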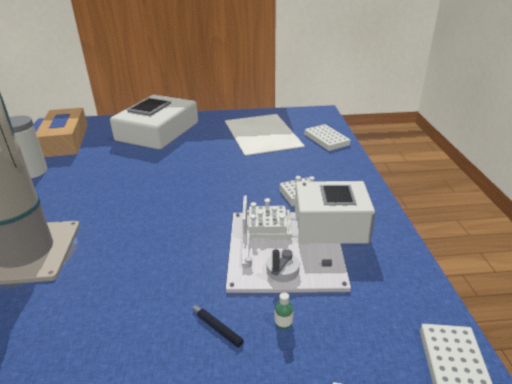

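The pictures show the white loader plate at about (285,250) in the side view, with the lever post near (277,262), the bottle at (284,312) and the marker at (218,325). I'll enlarge the side view.

Run:
```python
import cv2
im=cv2.imread("pics/side0.png")[170:350,185:385];cv2.imwrite("pics/c1.png",cv2.resize(im,(800,600)if 0 else (660,594),interpolation=cv2.INTER_CUBIC))
im=cv2.imread("pics/scene0.png")[125:275,140:300];cv2.imwrite("pics/c2.png",cv2.resize(im,(640,600),interpolation=cv2.INTER_CUBIC))
```

```text
(no output)
```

View pics/c1.png

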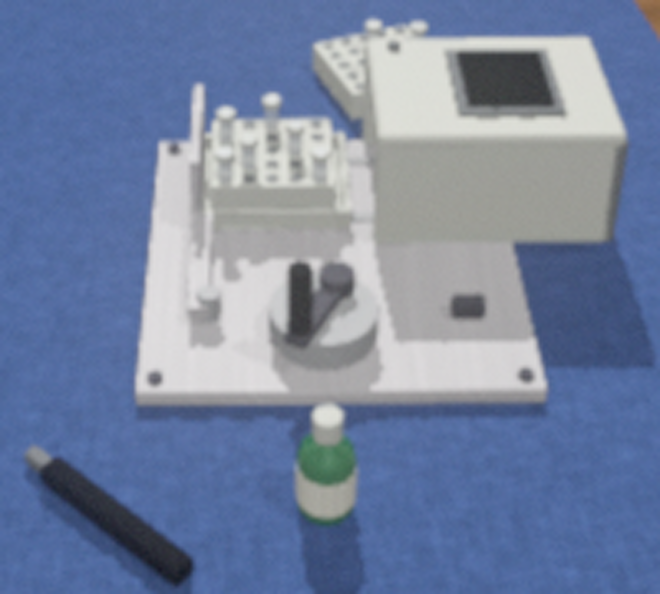

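View pics/c2.png

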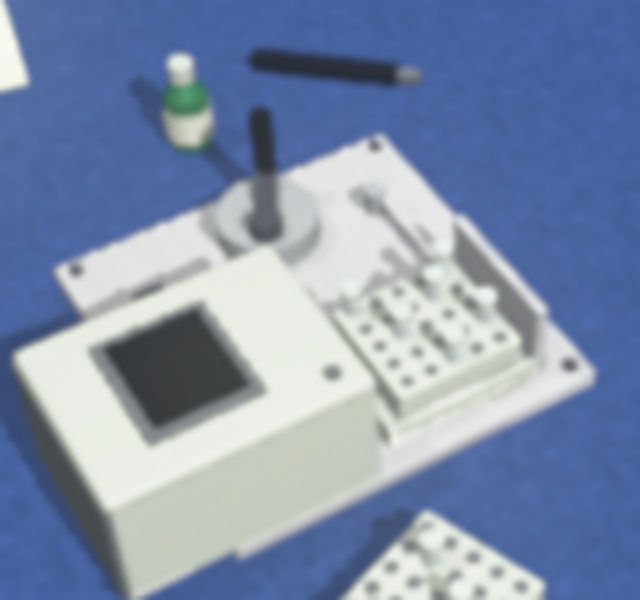

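Side crop: plate corners at (137,394), (545,387), (160,141); hub top (337,272), post top (300,268), block (468,300), bottle base (325,510), marker (38,455)-(180,572). Scene crop: post top (261,113), plate corners (380,134), (594,375), (57,270).

```bash
cat > h.py <<'E'
import numpy as np
from cell import *
def ray(n,u,v,z,i=None):
    i=i or camera_info(n);T=np.array(i['T'])
    d=T[:3,:3]@[(u-i['cx'])/i['fx'],(v-i['cy'])/i['fy'],1];o=T[:3,3]
    return o+d*(z-o[2])/d[2]
E
python3 - <<'E'
from h import *
np.set_printoptions(precision=1,suppress=True)
S=lambda u,v,z:ray("side",185+u/3.3,170+v/3.3,z)[:2]
C=lambda u,v,z:ray("scene",140+u/4,125+v/4,z)[:2]
nl,nr,fl=S(137,394,12),S(545,387,12),S(160,141,12)
print("side",nl,nr,fl,np.arctan2(*(nr-nl)[::-1]),np.linalg.norm(nr-nl),np.linalg.norm(fl-nl))
a,b,c=C(57,270,12),C(380,134,12),C(594,375,12)
print("scene",a,b,c,np.arctan2(*(a-b)[::-1]),np.linalg.norm(a-b),np.linalg.norm(c-b))
print("hub",S(337,272,50),"post",S(300,268,95),C(261,113,95),"block",S(468,300,26))
print("bottle",S(325,510,0),C(188,140,0),"marker",S(38,455,7),S(180,572,7),C(258,60,7),C(418,75,7))
y=np.arctan2(*(nr-nl)[::-1]);R=np.array([[np.cos(y),-np.sin(y)],[np.sin(y),np.cos(y)]])
O=(nl+fl)/2+R@[130,17.5];print("O",O,"axis",O+R@[0,-85],"block",O+R@[88,-85])
y2=np.arctan2(*(a-b)[::-1]);R2=np.array([[np.cos(y2),-np.sin(y2)],[np.sin(y2),np.cos(y2)]])
O=(b+c)/2+R2@[130,17.5];print("O",O,"axis",O+R2@[0,-85])
E
```

```text
side [ 470.7 -182.2] [ 726.6 -203.5] [495.9  92.1] -0.08291999047840577 256.78673924866894 275.40376703531786
scene [ 724.6 -199.1] [ 468.7 -176.4] [497.6  97.7] -0.08853500503796072 256.94100998937057 275.6631917785914
hub [ 605.1 -123.9] post [ 574.8 -169.9] [ 572.3 -165.2] block [ 692.  -133.5]
bottle [ 577.2 -275.3] [ 577.9 -270.5] marker [ 409.8 -221.6] [ 490.8 -315.4] [ 489.3 -309.6] [ 402.2 -218.4]
O [614.3 -38.4] axis [ 607.3 -123.1] block [ 695.  -130.4]
O [614.2 -33.4] axis [ 606.7 -118.1]
```

```bash
cat >> h.py <<'E'
A=np.array([606.5,-121.]);Y=-.088
def d(th,r=19,L=55):  # pusher pose (x,y,yaw) behind post at cam angle th
    f=Y-th;t=f+np.pi/2
    p=A+L*np.array([np.cos(f),np.sin(f)])-r*np.array([np.cos(t),np.sin(t)])
    return p[0],p[1],t
def rel(w):  # world waypoints (x,y,z,yaw) -> tool deltas from the present pose
    s=read_state();p=s['eef_pos'];y=s['tool_rot'][2];c,sn=np.cos(y),np.sin(y)
    print(s['clock'],np.round(p,1),np.round(s['tool_rot'],3),np.round(s['force'],1))
    for x,yy,z,t in w:
        a,b=x-p[0],yy-p[1]
        print([round(v,1) for v in(c*a+sn*b,sn*a-c*b,p[2]-z)],"az",round(-(t-y),3))
E
python3 -c "
from h import *
x,y,t=d(2.1,31);print(x,y,t);rel([(x,y,160,t),(x,y,60,t)])"
```

```text
549.3878626698374 -147.91103434616844 -0.6172036732051036
0.1 [ 222.6 -610.1  230.5] [-3.14  0.    0.35] [ 0.3  0.5 -0.6]
[np.float64(465.4), np.float64(-322.2), np.float64(70.5)] az 0.967
[np.float64(465.4), np.float64(-322.2), np.float64(170.5)] az 0.967
```

play_rows:
  deltas: [465,-322,60,0,0,0.967,0,465,-322,60,0,0,0.967,0,465,-322,60,0,0,0.967,0,465,-322,60,0,0,0.967,0,465,-322,60,0,0,0.967,0,465,-322,60,0,0,0.967,0,465,-322,60,0,0,0.967,0,465,-322,60,0,0,0.967,0,465,-322,60,0,0,0.967,0,465,-322,60,0,0,0.967,0]

```text
clock: 1.35
eef_pos: [551.8, -142.2, 170.1]
tool_rot: [-3.139, 0.002, -0.608]
force: [-1.0, -0.1, 0.2]
width: -0.3
gripper_force: 0.0
```

```bash
python3 -c "
from h import *
x,y,t=d(2.1,33);rel([(x,y,60,t)])"
```

```text
1.35 [ 551.8 -142.2  170.1] [-3.139e+00  2.000e-03 -6.080e-01] [-1.  -0.1  0.2]
[np.float64(-0.7), np.float64(6.1), np.float64(110.1)] az 0.01
```

play_rows:
  deltas: [-1,6,40,0,0,0.01,0,-1,6,75,0,0,0.01,0,-1,6,95,0,0,0.01,0,-1,6,110,0,0,0.01,0,-1,6,110,0,0,0.01,0]

```text
clock: 1.98
eef_pos: [544.1, -153.5, 60.5]
tool_rot: [3.141, 0.002, -0.628]
force: [0.5, 1.0, -0.2]
width: -0.2
gripper_force: 0.0
```

Run:
```python
from h import *
import cv2
im=get_image("side")[120:300,200:400,::-1]
cv2.imwrite("pics/s1.png",cv2.resize(im,(660,594),interpolation=cv2.INTER_CUBIC))
x,y,t=d(2.1)
rel([(*d(th)[:2],60,d(th)[2]) for th in (2.1,1.95,1.8,1.65,1.5,1.35,1.2,1.05,.9)])
```

```text
2.025 [ 544.8 -153.6   61.3] [ 3.141  0.    -0.628] [ 0.4 -0.4  0.2]
[np.float64(12.4), np.float64(-7.4), np.float64(1.3)] az -0.011
[np.float64(20.8), np.float64(-5.3), np.float64(1.3)] az -0.161
[np.float64(29.5), np.float64(-4.4), np.float64(1.3)] az -0.311
[np.float64(38.2), np.float64(-4.9), np.float64(1.3)] az -0.461
[np.float64(46.8), np.float64(-6.7), np.float64(1.3)] az -0.611
[np.float64(54.9), np.float64(-9.7), np.float64(1.3)] az -0.761
[np.float64(62.6), np.float64(-13.9), np.float64(1.3)] az -0.911
[np.float64(69.5), np.float64(-19.2), np.float64(1.3)] az -1.061
[np.float64(75.6), np.float64(-25.5), np.float64(1.3)] az -1.211
```

View pics/s1.png

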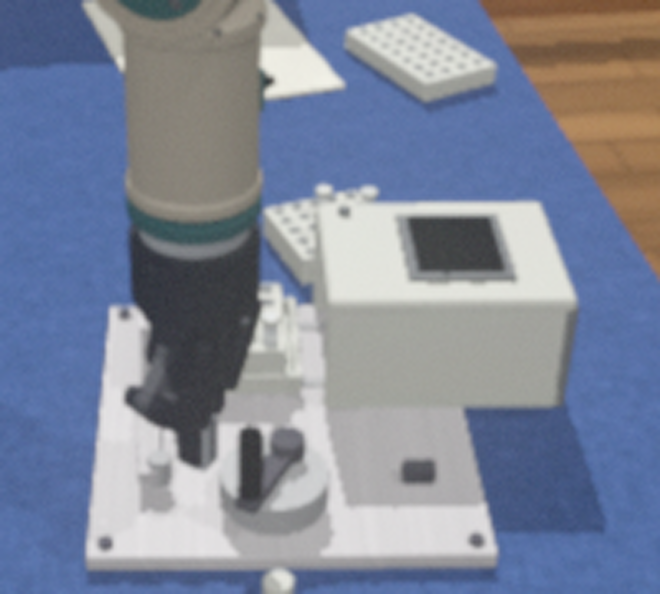

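The shut fingers stand left of and behind the post, at (205,455) against (250,440), with the follower arm well below them. I'll swing along the arc now.

play_rows:
  deltas: [12,-7,1,0,0,-0.01,0,21,-5,1,0,0,-0.16,0,30,-4,1,0,0,-0.31,0,38,-5,1,0,0,-0.46,0,47,-7,1,0,0,-0.61,0,55,-10,1,0,0,-0.76,0,63,-14,1,0,0,-0.91,0,70,-19,1,0,0,-1.06,0,70,-19,1,0,0,-1.06,0,70,-19,1,0,0,-1.06,0]

```text
clock: 3.28
eef_pos: [609.8, -179.0, 60.6]
tool_rot: [-3.139, 0.005, 0.432]
force: [-5.5, 0.8, 0.5]
width: 0.2
gripper_force: 2.2
```

Run:
```python
from h import *
import cv2
im=get_image("side")[120:300,200:400,::-1]
cv2.imwrite("pics/s2.png",cv2.resize(im,(660,594),interpolation=cv2.INTER_CUBIC))
print(d(1.05))
rel([(*d(th)[:2],60,d(th)[2]) for th in (.9,.75,.6,.45,.3,.15,0,-.05)])
```

```text
(np.float64(612.3194680827), np.float64(-178.89761472836713), 0.43279632679489644)
3.325 [ 609.8 -179.    60.6] [-3.139  0.005  0.432] [-6.6  1.   0.4]
[np.float64(10.8), np.float64(3.2), np.float64(0.6)] az -0.151
[np.float64(19.5), np.float64(4.1), np.float64(0.6)] az -0.301
[np.float64(28.2), np.float64(3.7), np.float64(0.6)] az -0.451
[np.float64(36.7), np.float64(2.0), np.float64(0.6)] az -0.601
[np.float64(45.0), np.float64(-0.9), np.float64(0.6)] az -0.751
[np.float64(52.6), np.float64(-5.0), np.float64(0.6)] az -0.901
[np.float64(59.6), np.float64(-10.3), np.float64(0.6)] az -1.051
[np.float64(61.8), np.float64(-12.2), np.float64(0.6)] az -1.101
```

View pics/s2.png

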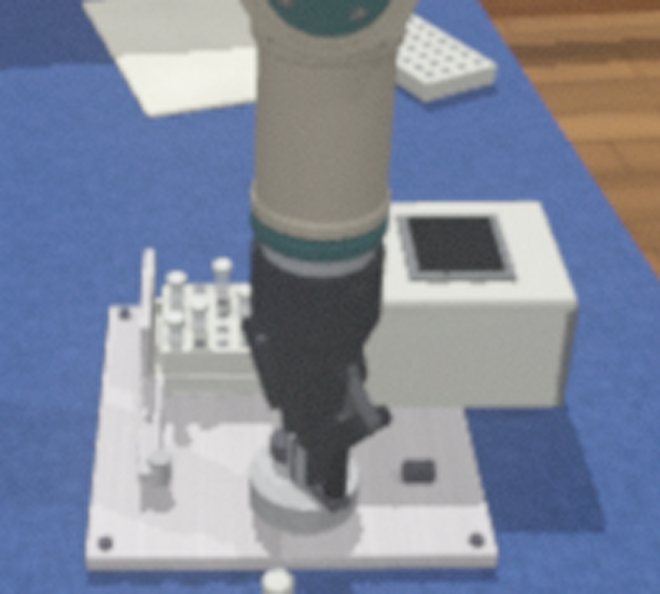

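The post is now ahead of the fingers, near (340,490), with the disc following and the carriage still back. I'll continue.

play_rows:
  deltas: [11,3,0.5,0,0,-0.15,0,20,4,0.5,0,0,-0.3,0,28,4,0.5,0,0,-0.45,0,37,2,0.5,0,0,-0.6,0,45,-1,0.5,0,0,-0.75,0,53,-5,0.5,0,0,-0.9,0,60,-10,0.5,0,0,-1.05,0,62,-12,0.5,0,0,-1.08,0,62,-12,0.5,0,0,-1.08,0]

```text
clock: 4.45
eef_pos: [661.4, -146.7, 59.9]
tool_rot: [-3.137, 0.006, 1.511]
force: [-3.6, -4.5, -1.1]
width: -0.2
gripper_force: 2.7
```

Run:
```python
from h import *
x,y,t=d(0,60);print(d(0))
rel([(x,y,60,t),(x,y,180,t)])
```

```text
(np.float64(659.6173345539615), np.float64(-144.76023505528795), 1.4827963267948965)
4.45 [ 661.4 -146.7   59.9] [-3.137  0.006  1.511] [-3.6 -4.5 -1.1]
[np.float64(-39.2), np.float64(-3.0), np.float64(-0.1)] az 0.028
[np.float64(-39.2), np.float64(-3.0), np.float64(-120.1)] az 0.028
```

play_rows:
  deltas: [-20,0,0,0,0,0.03,0,-40,0,0,0,0,0.03,0,-40,0,-60,0,0,0.03,0,-40,0,-120,0,0,0.03,0,-60,-60,-160,0,0,0.03,0,-80,-110,-160,0,0,0.03,0,-100,-160,-160,0,0,0.03,0,-120,-200,-160,0,0,0.03,0,-120,-200,-160,0,0,0.03,0]

```text
clock: 5.58
eef_pos: [453.7, -253.8, 220.4]
tool_rot: [-3.14, 0.003, 1.476]
force: [1.0, 0.6, 0.5]
width: -0.5
gripper_force: 0.0
```

Run:
```python
from h import *
import cv2
for n,(r,c) in {"side":(170,185),"scene":(125,140)}.items():
    im=get_image(n)[r:r+150,c:c+200,::-1]
    cv2.imwrite(f"pics/{n}3.png",cv2.resize(im,None,fx=4,fy=4,interpolation=cv2.INTER_CUBIC))
```

```text
(no output)
```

View pics/side3.png

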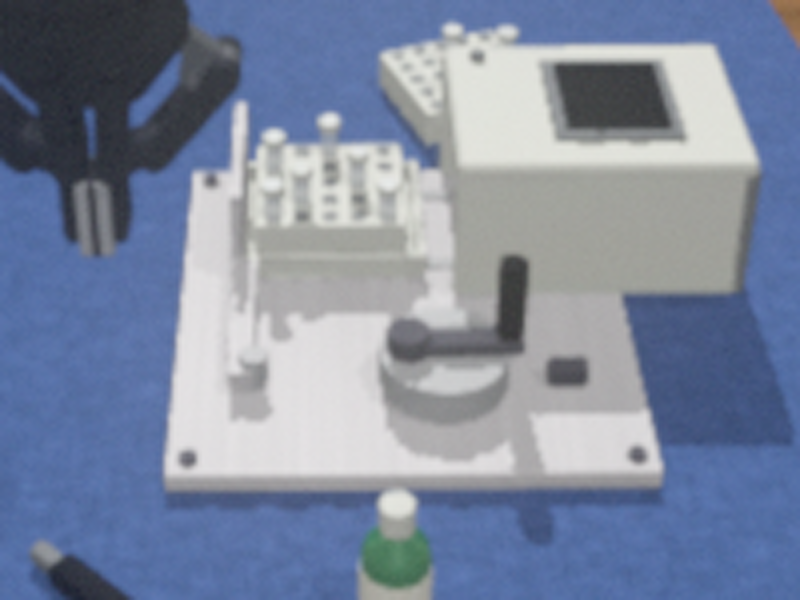

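View pics/scene3.png

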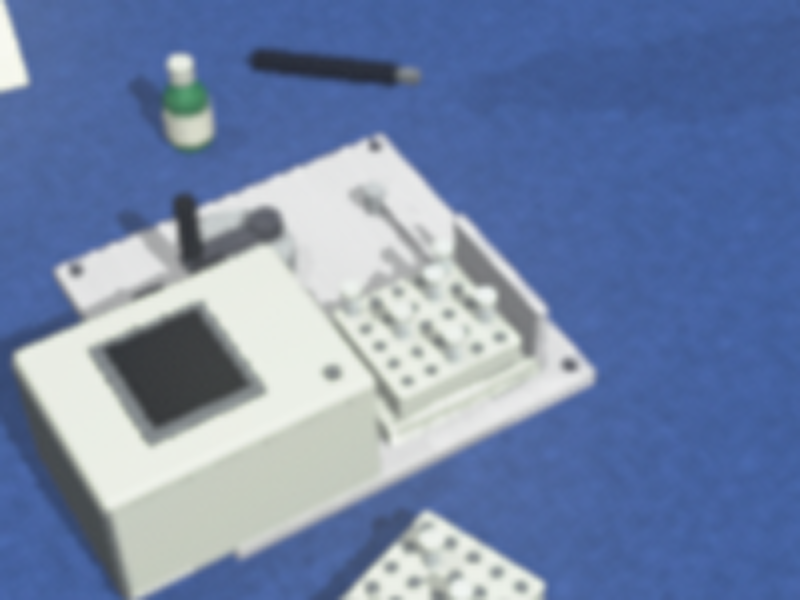

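Side view: the lever lies nearly along +x, with the hub at (407,332) and post top at (514,263). The push plate's top rear edge runs in the scene view from (462,216) to (547,306).

Run:
```python
from h import *
S=lambda u,v,z:ray("side",185+u/4,170+v/4,z)[:2]
C=lambda u,v,z:ray("scene",140+u/4,125+v/4,z)[:2]
h,p,p2=S(407,332,50),S(514,263,95),C(184,200,95)
print(h,p,p2)
for q in(p,p2):
    v=q-A; print("cam",Y-np.arctan2(v[1],v[0]))
a,b,c=C(462,216,75),C(547,306,75),S(237,103,75)
print(a,b,c,S(233,170,75))
R=np.array([[np.cos(Y),-np.sin(Y)],[np.sin(Y),np.cos(Y)]]);O=A-R@[0,-85]
for q in(a,b,c):print(R.T@(q-O))
w=lambda x,y,z:(*(O+R@[x,y]),z,Y+np.pi/2)
rel([w(-150,55,160),w(-150,55,62)])
```

```text
[ 604.0770925 -125.6456616] [ 659.53638408 -128.85087419] [ 657.97432967 -124.38529266]
cam 0.05896086535148412
cam -0.02232795401591725
[514.10513418 -19.43872275] [521.73961068  75.98022498] [524.95005003  73.03753296] [518.24229052   0.72466978]
[-100.96320538    8.04802753]
[-101.74430454  103.76871861]
[-98.28766519 101.1195675 ]
5.675 [ 458.1 -251.3  220.7] [3.139e+00 1.000e-03 1.481e+00] [-0.  -0.1  0.6]
[np.float64(282.9), np.float64(-14.1), np.float64(60.7)] az -0.002
[np.float64(282.9), np.float64(-14.1), np.float64(158.7)] az -0.002
```

Cam is about 0.02, and the push plate's rear face is at loader x ≈ -101, y ≈ 55. I'll go behind it.

play_rows:
  deltas: [60,-14,20,0,0,0,0,120,-14,20,0,0,0,0,180,-14,30,0,0,0,0,240,-14,50,0,0,0,0,283,-14,100,0,0,0,0,283,-14,150,0,0,0,0,283,-14,170,0,0,0,0,283,-14,170,0,0,0,0]

```text
clock: 6.68
eef_pos: [468.5, 34.5, 48.4]
tool_rot: [-3.14, -0.0, 1.485]
force: [0.2, -0.5, -0.2]
width: -0.2
gripper_force: 0.0
```

```bash
cat >> h.py <<'E'
R=np.array([[np.cos(Y),-np.sin(Y)],[np.sin(Y),np.cos(Y)]]);O=A-R@[0,-85]
w=lambda x,y,z:(*(O+R@[x,y]),z,Y+np.pi/2)
E
python3 - <<'E'
from h import *
rel([w(x,55,50) for x in (-115,-105,-65,-58,-54)])
print(R.T@(np.array(read_state()['eef_pos'])[:2]-O))
E
```

```text
6.675 [468.5  34.5  48.4] [-3.14  -0.     1.485] [ 0.2 -0.5 -0.2]
[np.float64(-2.9), np.float64(36.1), np.float64(-1.6)] az 0.003
[np.float64(-2.9), np.float64(46.1), np.float64(-1.6)] az 0.003
[np.float64(-3.0), np.float64(86.1), np.float64(-1.6)] az 0.003
[np.float64(-3.1), np.float64(93.1), np.float64(-1.6)] az 0.003
[np.float64(-3.1), np.float64(97.1), np.float64(-1.6)] az 0.003
[-151.09519597   57.82270866]
```

play_rows:
  deltas: [-3,15,0,0,0,0,0,-3,26,0,0,0,0,0,-3,32,0,0,0,0,0,-3,38,0,0,0,0,0,-3,44,0,0,0,0,0,-3,50,0,0,0,0,0,-3,56,0,0,0,0,0,-3,62,0,0,0,0,0,-3,68,0,0,0,0,0,-3,74,0,0,0,0,0]

```text
clock: 7.92
eef_pos: [542.1, 23.2, 49.7]
tool_rot: [-3.141, 0.0, 1.483]
force: [-3.0, -0.4, 1.8]
width: 0.0
gripper_force: 1.7
```

play_rows:
  deltas: [0,5,0,0,0,0,0,0,10,0,0,0,0,0,0,14,0,0,0,0,0,0,17,0,0,0,0,0,0,19,0,0,0,0,0,0,19,0,0,0,0,0]

```text
clock: 8.68
eef_pos: [561.2, 21.8, 49.8]
tool_rot: [3.141, -0.0, 1.483]
force: [-1.9, -1.1, 0.5]
width: 0.4
gripper_force: 0.9
```

Not at the stop yet; I'll creep on until the force rises.

play_rows:
  deltas: [0,2,0,0,0,0,0,0,4,0,0,0,0,0,0,4,0,0,0,0,0]

```text
clock: 9.05
eef_pos: [565.1, 21.6, 49.8]
tool_rot: [3.141, -0.0, 1.483]
force: [-2.6, -0.6, 0.3]
width: -0.1
gripper_force: 1.1
```

play_rows:
  deltas: [0,2,0,0,0,0,0,0,3,0,0,0,0,0,0,3,0,0,0,0,0]

```text
clock: 9.43
eef_pos: [565.7, 21.4, 49.7]
tool_rot: [-3.138, 0.001, 1.483]
force: [-7.2, -1.0, 5.3]
width: 0.1
gripper_force: 3.6
```

play_rows:
  deltas: [0,3,0,0,0,0,0,0,5,0,0,0,0,0,0,5,0,0,0,0,0,0,5,0,0,0,0,0]

```text
clock: 9.93
eef_pos: [565.8, 21.4, 49.6]
tool_rot: [-3.129, 0.003, 1.484]
force: [-16.8, 1.0, 13.8]
width: 0.1
gripper_force: 8.8
```

play_rows:
  deltas: [0,-10,0,0,0,0,0,0,-40,0,0,0,0,0,0,-60,-20,0,0,0,0,0,-70,-80,0,0,0,0,0,-70,-120,0,0,0,0,0,-70,-120,0,0,0,0]

```text
clock: 10.68
eef_pos: [507.1, 28.1, 173.4]
tool_rot: [3.131, -0.003, 1.483]
force: [-0.3, -0.2, -1.0]
width: 0.0
gripper_force: 0.0
```

Run:
```python
from h import *
import cv2
o=[]
for n,(r,c) in {"side":(170,210),"scene":(125,140)}.items():
    im=get_image(n)[r:r+150,c:c+160,::-1]
    o.append(cv2.resize(im,(400,375),interpolation=cv2.INTER_CUBIC))
cv2.imwrite("pics/f.png",np.hstack(o))
```

```text
(no output)
```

View pics/f.png

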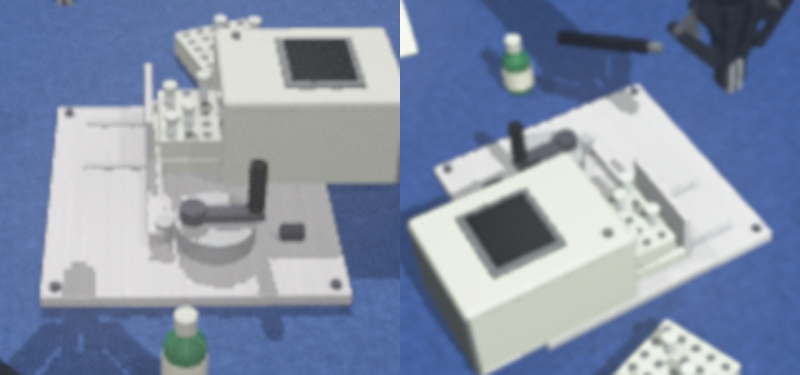

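The carriage is partly in the reader with the rack seated, the lever points ahead, and the fingers are clear. I'll check the travel: plate end at (148,66) in the side half, (636,164) in the scene half.

Run:
```python
from h import *
print(R.T@(ray("side",210+148/2.5,170+66/2.5,75)[:2]-O),R.T@(ray("scene",140+236/2.5,125+164/2.5,75)[:2]-O))
print(R.T@(np.array([565.8,21.4])-O))
q=ray("side",210+258/2.5,170+164/2.5,95)[:2]-A;print(Y-np.arctan2(q[1],q[0]))
```

```text
[-35.9902684   96.70657671] [-33.14456014  14.35715015]
[-53.05754393  53.27200379]
0.049806305627373176
```

The travel measures about 60 mm or more, the carriage met a hard stop at 17 N, and the cam is at about 0.05. I'll hand it in.

```bash
python3 -c "
from cell import *
print(finish_job())"
```

```text
the job is handed in; nothing more can be done
None
```

I handed the job in: the cam was swung to its low point (about 0.05 rad by image), then the carriage was pushed home against its stop (17 N) with the rack still seated and the arm clear; the judge's verdict was not shown.

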